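Size a spacer ring on the stepped gauge and store it

ROBOT

A 6-joint arm with a two-finger parallel gripper is mounted at the origin on the work surface. World frame = base frame: x ahead of the robot, y to its left, z up, the work surface at z = 0. Lengths are in m, angles in degrees, forces in N, time in s.
With the tool pointing down it reaches from about 0.25 to 0.725 m from the base axis. Payload 9.7 kg.
Tool frame: the origin (TCP) lies on the centre line of the jaws, within the pads' length; the fingertips stand bot.nose_length ahead of it and the grasp point (between the pads) lies 11 mm behind it (bot.nose_length is the distance from the TCP to the fingertips, in m); z points along the fingers, y is the line along which they close (so a half turn about z gives the same grasp; the last joint's range is limited). The gripper opens to 85 mm and grips with 20 to 120 N. Pads are 22 mm wide; open, the fingers measure 114 mm over their backs; the gripper's body (76 mm by 85 mm) begins 54 mm behind the grasp point. The pads swing forward as they close: fully open they stand 13 mm farther back than shut.
Start: joints at [-65.374, 4.979, 10.078, 95.1, 0, 90], TCP at [0.229, -0.5, 0.239] pointing down, gripper open.
Joint ranges: [-179.16, 179.16], [-48.56, 103.87], [-65.8, 70.77], [-126.05, 130.52], [-82.76, 87.17], [-180, 180]. Speed limits (degrees/s): [127.2, 127.2, 147.25, 180, 180, 180].

INTERFACE

Orientations are given as [roll, pitch, yaw] about the fixed x, y, z axes, in that order (R = Rz(yaw) Ry(pitch) Rx(roll)).
In Python, from workcell import bot gives the robot as it stands. The module is installed in compiled form; this text tells all that it offers.
- The arm moves only by the shell command python3 -m inch 'ROWS' [OPENING] [FORCE]. ROWS is JSON, a list of rows, each a list of 4 numbers: the shift along the world's x, y, z in cm, then the turn about the world's z in degrees. A call has exactly 8 rows; each row is the pose to reach, as a shift and turn from the pose commanded when the call began; what a row does not reach only later rows make up. A row lasts 1/8 s, in which the tool goes at most 62.5 mm and 10.7 degrees, less where a joint would pass 70% of its speed; a pose out of reach is approached as far as the arm can. A call with a gripper value outside its range is refused whole. OPENING is the finger opening in cm, from 0 to 8.54, set as the call begins (- or left out, the last holds). The fingers move at their own pace and stop on an object; FORCE is the grip in N (left out, the last holds). Time passes only in rows, so rows that repeat a pose let the fingers close, or fill a call up. It gives the time, the measured TCP pose, the force, the opening and the grip force at its end, in the units of the state.
- bot.get_obs(): the state, without advancing time (a new reading comes with each control period).
- bot.camera(name): name is "scene" or "top"; returns a dict with "img" (420x560x3 uint8, red, green, blue), "fovy" (degrees; the focal length in pixels is half the picture's height over the tangent of half this angle, whatever the lens; pixels are square), "cx", "cy" (the principal point, pixels), "dist" ([k1, k2, p1, p2, k3] as OpenCV has them; the pictures are not rectified), "R" (3x3) and "t" (3): a world point X has camera coordinates R X + t. Camera axes: x right, y down, z forward; pixel columns grow to the right and rows downward; lengths in m; the calibration is good to about 2 mm. A picture is of the moment at which its call begins. There is no depth.
- bot.job_done(): hands the job in; it is judged then, once.
Trained networks look in a picture, given as the dict that the camera call returned (one of the last four; its "shot" number tells which), for a name from the list of things; names that differ only in an ending like _2 or _b are one class to them, and where a whole thing is asked for, a point or a joint stands for the part that bears it (a point fixed in the world has none). Each returns a list of dicts, best first, with "score" (0 to 1); they miss things now and then, are a little off and sometimes report something else, mostly with a low value. They report only what shows in the picture. A call takes as long as a camera call. They do not tell look-alikes from the thing itself.
- bot.find_in(thing, picture): "point" ([column, row] in pixels, amid what is visible of it).
- bot.landmark_of(thing, picture): "point" ([column, row] in pixels: a listed point, or the origin of a listed thing).
The state is a dict: "time": time; "q": joint angles; "qd": joint speeds; "joint_efforts": joint torques, N m; "ee_pos": TCP position; "tcp_rot": TCP orientation; "wrist_force": force on the tool from outside, world axes, zero at the start; "torque": the same for the moment, N m; "opening": finger opening in m; "grasp_force": force on a finger pad.
Only numpy, scipy, OpenCV 4.12 (cv2) and the standard library are available. Lean on these libraries where they do the work, as an engineer would, in place of code of your own. Each camera call takes 0.05 s, during which the arm holds its last target. There are 200 camera calls.

TASK

Find the size of the flanged spacer ring that lies on the square rubber pad: slide it, flange down, over the stepped taper gauge until it stops, sitting square on its step, and hold it pressed down there with about 10 N (never more than 15 N) for half a second, to be sure that it is home and has not just caught off-centre on the way. Then lift it off and set it fully down, without dropping it, on the storage post for that size: small ring on the thin post, middle ring on the medium post, large ring on the thick post. Leave the two rings in the tray and everything else where they are.

Things in the scene. Friction and masses are not known exactly. Their poses are not given: they have to be found in the camera images.
- ring_p: a bare steel flanged spacer ring: flange 52 mm across and 4 mm thick at the bottom, above it a collar 40 mm across up to 11 mm; about 100 g (varies). Its bore is 20, 25 or 30 mm, another for each of the three rings; the gauge shows which. Which one lies on the pad changes. Lies flat, flange down; origin at the centre of its underside, z up through the bore
- ring_q: a bare steel flanged spacer ring: flange 52 mm across and 4 mm thick at the bottom, above it a collar 40 mm across up to 11 mm; about 100 g (varies). Its bore is 20, 25 or 30 mm, another for each of the three rings; the gauge shows which. Which one lies on the pad changes. Lies flat, flange down; origin at the centre of its underside, z up through the bore
- ring_r: a bare steel flanged spacer ring: flange 52 mm across and 4 mm thick at the bottom, above it a collar 40 mm across up to 11 mm; about 100 g (varies). Its bore is 20, 25 or 30 mm, another for each of the three rings; the gauge shows which. Which one lies on the pad changes. Lies flat, flange down; origin at the centre of its underside, z up through the bore
- pad: black square rubber pad, 100 mm square, 3 mm thick, fixed; the ring to be sized lies on it alone, within 15 mm of its middle. Origin at the centre of its underside (its top is 3 mm up)
- tray: grey open tray, 90 by 170 mm, walls 14 mm high, floor 3 mm up, fixed; the two other rings lie in it. Origin at the centre of its underside
- gauge: stepped taper gauge, upright on the table: square 90 mm base plate 12 mm thick, split clamp 48 mm thick up to 34.5 mm above the table, and clamped in it a bare steel mandrel: 36 mm shank, then three lands joined by steep tapers (60 degrees from level), thinner upwards, and a tapered nose 7 mm thick at its tip. Hard steel, friction about 0.6: once stopped, 1 mm more makes about 10 N. Origin under the middle, z up the axis
- clamp_top (a point): point on the gauge's axis, 34.5 mm above the table. Above it stand (thickness, lines engraved, height): large land 28.6 mm, three, 16-28 mm; middle 23.6 mm, two, 32-44 mm; small 18.6 mm, one, 49-54 mm; tip 62.5 mm. A ring stops just below its land, underside 14.6 mm (30 bore), 31.1 (25), 47.6 (20) up. Add 0 to 10.5 mm to all: how high the mandrel is clamped is not measured
- post_thin: the thin storage post, fixed: a round foot 68 mm across and 12 mm high with an upright aluminium spindle 14 mm thick, its domed tip 57 mm above the table; one dark punch mark on the foot. For rings of 20 mm bore. A stored ring lies flat on the foot, its underside 12 mm above the table. Origin at the centre of the foot's underside. The three posts change places
- post_medium: the medium storage post, fixed: a round foot 68 mm across and 12 mm high with an upright aluminium spindle 19 mm thick, its domed tip 57 mm above the table; two dark punch marks on the foot. For rings of 25 mm bore. A stored ring lies flat on the foot, its underside 12 mm above the table. Origin at the centre of the foot's underside. The three posts change places
- post_thick: the thick storage post, fixed: a round foot 68 mm across and 12 mm high with an upright aluminium spindle 24 mm thick, its domed tip 57 mm above the table; three dark punch marks on the foot. For rings of 30 mm bore. A stored ring lies flat on the foot, its underside 12 mm above the table. Origin at the centre of the foot's underside. The three posts change places
- hex_key: L-shaped hex key, 90 by 28 mm, 6 mm thick, lying near the pad; bystander
- fitting: small brass and steel tube fitting, 18 mm across, 26 mm high, among the posts; bystander
- caliper: calliper lying flat, 210 mm long, 12 mm high; bystander
- grease_tin: round grease tin, 50 mm across, 45 mm tall; bystander
- bracket: aluminium angle bracket, 50 mm, 50 mm high; bystander
- screwdriver: screwdriver with black handle, 170 mm long, lying; bystander
- sensor: black sensor block 45 by 18 by 30 mm; bystander
Not all that is in view belongs to the job. Leave any yellow look-alike of the tray alone.

How it is judged (in metres and radians):
On the way:
1. the ring from the pad is stopped level and centred on its own step of the gauge, pressed there (contact forces on the taper adding up to over 8 N, a push of about 5 N); the tray rings untouched (((z of ring_q in the frame of gauge between 0.0801 and 0.0946 m and horizontal distance between ring_q and gauge below 0.0015 m and angle between ring_q's own z axis and vertical below 0.06 rad and contact force between ring_q and gauge above 8 N and distance of each of ring_p, ring_r from where it was at the start of the episode below 0.015 m) or (z of ring_p in the frame of gauge between 0.0636 and 0.0781 m and horizontal distance between ring_p and gauge below 0.0015 m and angle between ring_p's own z axis and vertical below 0.06 rad and contact force between ring_p and gauge above 8 N and distance of each of ring_q, ring_r from where it was at the start of the episode below 0.015 m) or (z of ring_r in the frame of gauge between 0.0471 and 0.0616 m and horizontal distance between ring_r and gauge below 0.0015 m and angle between ring_r's own z axis and vertical below 0.06 rad and contact force between ring_r and gauge above 8 N and distance of each of ring_q, ring_p from where it was at the start of the episode below 0.015 m))), for 0.4 s.
At the end, for the whole second after the job is handed in: the ring from the pad lies flat (within 3.4 degrees) and still on the foot of the post for its bore (thin 20, medium 25, thick 30), underside 9 to 14.5 mm above the table, centred within 6 mm, released; the other two rings are in the tray, within 15 mm of where they were (((horizontal distance between ring_q and post_thin below 0.006 m and z of ring_q in the frame of post_thin between 0.009 and 0.0145 m and angle between ring_q's own z axis and vertical below 0.06 rad and linear speed of ring_q below 0.01 m/s and contact force between the fingers and ring_q below 0.05 N and distance of each of ring_p, ring_r from where it was at the start of the episode below 0.015 m and horizontal distance between each of ring_p, ring_r and tray below 0.075 m) or (horizontal distance between ring_p and post_medium below 0.006 m and z of ring_p in the frame of post_medium between 0.009 and 0.0145 m and angle between ring_p's own z axis and vertical below 0.06 rad and linear speed of ring_p below 0.01 m/s and contact force between the fingers and ring_p below 0.05 N and distance of each of ring_q, ring_r from where it was at the start of the episode below 0.015 m and horizontal distance between each of ring_q, ring_r and tray below 0.075 m) or (horizontal distance between ring_r and post_thick below 0.006 m and z of ring_r in the frame of post_thick between 0.009 and 0.0145 m and angle between ring_r's own z axis and vertical below 0.06 rad and linear speed of ring_r below 0.01 m/s and contact force between the fingers and ring_r below 0.05 N and distance of each of ring_q, ring_p from where it was at the start of the episode below 0.015 m and horizontal distance between each of ring_q, ring_p and tray below 0.075 m))); the robot touches nothing.
It fails at once if a ring is forced on the gauge: its contact forces on the tapers add up to more than 35 N (a push of over 15 N) (contact force between any of ring_q, ring_p, ring_r and gauge above 35 N).
It fails at once if a ring waiting in the tray is disturbed (two of the rings have moved more than 20 mm) (distance of each of ring_q, ring_p from where it was at the start of the episode above 0.02 m or distance of each of ring_q, ring_r from where it was at the start of the episode above 0.02 m or distance of each of ring_p, ring_r from where it was at the start of the episode above 0.02 m).
It fails at once if a ring is dropped or flung: moves faster than 0.6 m/s while the fingers do not hold it ((linear speed of ring_q above 0.6 m/s and contact force between the fingers and ring_q below 0.05 N) or (linear speed of ring_p above 0.6 m/s and contact force between the fingers and ring_p below 0.05 N) or (linear speed of ring_r above 0.6 m/s and contact force between the fingers and ring_r below 0.05 N)).
It fails at once if a bystander is moved more than 25 mm (distance of any of hex_key, fitting, caliper, grease_tin, bracket, screwdriver, sensor from where it was at the start of the episode above 0.025 m).
It also fails if it takes over 67 s, if anything falls off the work surface, if the arm or the gripper's body presses on something with over 40 N, if the wrist force passes 120 N, or if a joint passes its speed limit or range.

## Working session

There is one attempt and no reset: what is moved stays moved. The work goes in short steps, Python scripts to look and compute and a shell command to move; the robot and the scene stay as the last step left them, time stands still between calls to the robot, and variables do not carry over. Pictures are saved under pics/ and viewed, at most 10 in all, crops included, and the job is handed in when it is done.

```bash
mkdir -p pics
cat > h.py <<'E'
import numpy as np, cv2
from workcell import bot
def K(c):
    f=c["img"].shape[0]/2/np.tan(np.radians(c["fovy"])/2)
    return np.array([[f,0,c["cx"]],[0,f,c["cy"],],[0,0,1.]])
def back(c,p,z):
    u=cv2.undistortPoints(np.array([[p]],float),K(c),np.array(c["dist"],float))[0,0]
    R=np.array(c["R"]);t=np.array(c["t"]); d=R.T@np.array([u[0],u[1],1]); o=-R.T@t
    return o+d*(z-o[2])/d[2]
def proj(c,X):
    return cv2.projectPoints(np.array(X,float).reshape(-1,1,3),cv2.Rodrigues(np.array(c["R"],float))[0],np.array(c["t"],float),K(c),np.array(c["dist"],float))[0].reshape(-1,2)
def save(c,n,crop=None,s=1):
    im=c["img"][:,:,::-1]
    if crop: im=im[crop[1]:crop[3],crop[0]:crop[2]]
    cv2.imwrite("pics/"+n,cv2.resize(im,None,fx=s,fy=s,interpolation=cv2.INTER_CUBIC))
E
python3 - <<'E'
from h import *
np.set_printoptions(precision=4,suppress=True)
o=bot.get_obs(); print(o["time"],o["ee_pos"],o["tcp_rot"],bot.nose_length,o["opening"],o["wrist_force"])
for n in("top","scene"):
    c=bot.camera(n); save(c,n+"0.png",s=1.4)
    print(n,"cam at",-np.array(c["R"]).T@c["t"],K(c)[0,0])
    for th,z in [("ring_p",0),("pad",0),("tray",0),("gauge",0),("clamp_top",.0345),("post_thin",0),("post_medium",0),("post_thick",0),("hex_key",0),("fitting",0)]:
        for d in bot.landmark_of(th,c)[:3]: print(th,round(d["score"],2),np.round(d["point"],1),back(c,d["point"],z)[:2])
E
```

```text
0.0 [ 0.2291 -0.4998  0.2386] [-179.9206    0.0004   24.6265] 0.008 0.08531759814121721 [0.6014 0.8692 0.719 ]
top cam at [ 0.3846 -0.064   1.2606] 441.6576047522394
ring_p 0.7 [362.  140.6] [ 0.731 -0.295]
ring_p 0.66 [334.7 145.8] [ 0.7146 -0.2138]
ring_p 0.47 [355.3 206.7] [ 0.5345 -0.2707]
pad 0.69 [356.5 209.6] [ 0.5261 -0.2741]
tray 0.92 [278.3 262.5] [ 0.3748 -0.0491]
tray 0.8 [355.8 303.1] [ 0.26   -0.2684]
tray 0.68 [442.4 275.6] [ 0.3346 -0.522 ]
gauge 0.7 [278.6 195.3] [ 0.5673 -0.0494]
gauge 0.62 [169.  196.5] [0.5634 0.2696]
gauge 0.22 [180.7 233.4] [0.4563 0.2318]
clamp_top 0.96 [282.  194.7] [ 0.564  -0.0593]
clamp_top 0.71 [351.3 143.3] [ 0.7133 -0.2576]
clamp_top 0.34 [362.3 144.2] [ 0.7109 -0.2893]
post_thin 0.87 [184.6 172.2] [0.6352 0.2259]
post_thick 0.56 [182.4 229.7] [0.467  0.2271]
hex_key 0.54 [364.6 239.2] [ 0.4408 -0.296 ]
fitting 0.61 [168.5 198.8] [0.5566 0.2709]
fitting 0.23 [147.7 153.7] [0.6915 0.3392]
scene cam at [1.2209 0.146  1.2356] 507.78864770972024
ring_p 0.73 [198.5 201.3] [ 0.5324 -0.2792]
ring_p 0.69 [196.8 263.2] [ 0.7157 -0.2084]
ring_p 0.61 [165.2 259.3] [ 0.7318 -0.2929]
pad 0.42 [413.1 278. ] [0.5737 0.3478]
tray 0.92 [293.2 179.4] [ 0.3712 -0.0429]
tray 0.78 [180.5 259.4] [ 0.7192 -0.2541]
tray 0.7 [231.1 134.1] [ 0.2679 -0.2778]
gauge 0.71 [272.1 227.2] [ 0.5463 -0.0517]
clamp_top 0.92 [266.4 224.8] [ 0.5629 -0.0633]
post_medium 0.66 [415.2 277.1] [0.5693 0.3526]
post_thick 0.84 [374.7 229.8] [0.4627 0.222 ]
hex_key 0.65 [270.6 231.3] [ 0.5601 -0.0516]
hex_key 0.52 [207.3 176. ] [ 0.4414 -0.2885]
fitting 0.55 [385.2 264.8] [0.5594 0.2709]
```

View pics/top0.png

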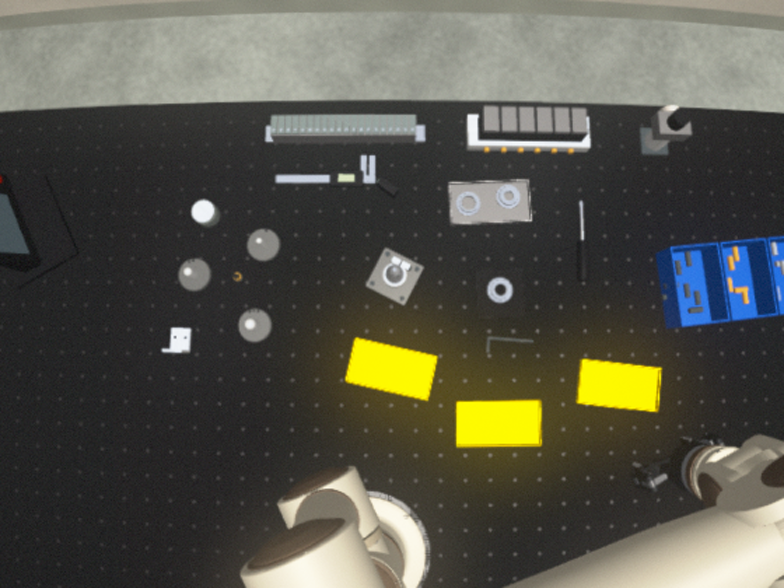

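View pics/scene0.png

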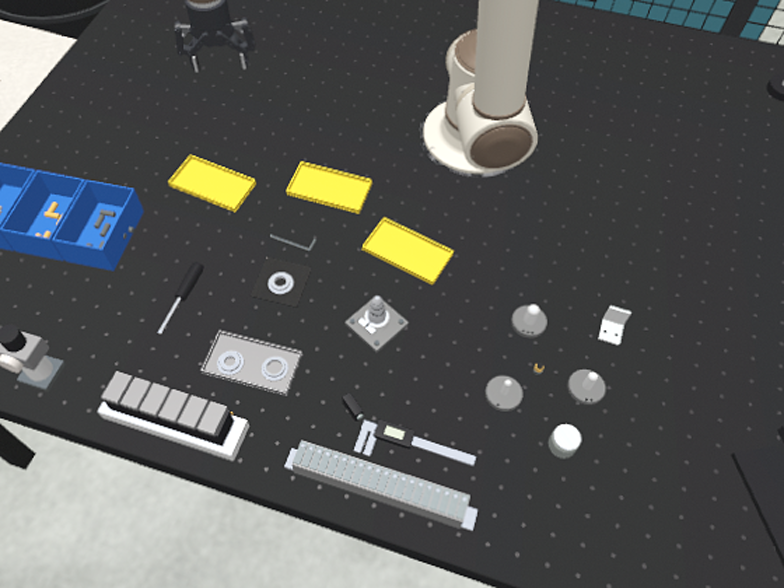

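The top image shows the ring on the pad at about (357,207), the gauge at (282,195), the grey tray at (350,143), and posts at (188,174), (139,196) and (182,232). I'll refine these with edge fits in both cameras.

```bash
cat >> h.py <<'E'
from scipy.optimize import minimize
def edge(cs,outline,z,s=.003):
    "outline (n,2) pts about own centre, scaled out/in; score= inside minus outside brightness"
    n=outline/np.linalg.norm(outline,axis=1)[:,None]; ii=outline-s*n; oo=outline+s*n
    def f(p):
        a=p[2] if len(p)>2 else 0; R=np.array([[np.cos(a),-np.sin(a)],[np.sin(a),np.cos(a)]]); t=0
        for c in cs:
            g=c.setdefault("g",cv2.GaussianBlur(cv2.cvtColor(c["img"],cv2.COLOR_RGB2GRAY),(0,0),.6).astype(np.float32))
            v=[]
            for q in(ii,oo):
                w=q@R.T+p[:2]; uv=proj(c,np.c_[w,np.full(len(w),z)]).astype(np.float32)
                v.append(cv2.remap(g,uv[:,:1].copy(),uv[:,1:].copy(),cv2.INTER_LINEAR))
            t+=np.mean(np.clip(v[0]-v[1],-60,60))
        return -t
    return f
def fit(cs,outline,z,p0,span=.012):
    f=edge(cs,outline,z); best=min(((f([p0[0]+dx,p0[1]+dy]+list(p0[2:])),dx,dy) for dx in np.linspace(-span,span,13) for dy in np.linspace(-span,span,13)))
    x0=[p0[0]+best[1],p0[1]+best[2]]+list(p0[2:])
    sim=np.array([x0]+[np.array(x0)+np.eye(len(x0))[i]*(.002 if i<2 else .05) for i in range(len(x0))])
    r=minimize(f,x0,method="Nelder-Mead",options=dict(initial_simplex=sim,xatol=5e-5,fatol=1e-3)); return r.x,-r.fun
th=np.linspace(0,2*np.pi,90,endpoint=False)
def circ(r): return r*np.c_[np.cos(th),np.sin(th)]
u=np.linspace(-1,1,25)*.041; h=.045
SQ=np.r_[np.c_[u,0*u+h],np.c_[u,0*u-h],np.c_[0*u+h,u],np.c_[0*u-h,u]]
E
python3 - <<'E'
from h import *
np.set_printoptions(precision=4,suppress=True)
T=bot.camera("top");S=bot.camera("scene")
c0={"ring":(T,(357,207),.007,circ(.026)),"A":(T,(188,174),.02,circ(.034)),"B":(T,(139,196),.02,circ(.034)),"C":(T,(182,232),.02,circ(.034))}
P={}
for k,(c,p,z,o) in c0.items():
    g=back(c,p,z)[:2]; zz=.007 if k=="ring" else .012
    for nm,cs in(("T",[T]),("S",[S]),("TS",[T,S])):
        x,s=fit(cs,o,zz,list(g),.018); print(k,nm,x,round(s,1))
    P[k]=x
for nm,cs in(("T",[T]),("S",[S]),("TS",[T,S])):
    r=[fit(cs,SQ,.012,[.564,-.058,a]) for a in(.3,.6,.9,1.2)]
    x,s=max(r,key=lambda q:q[1]); print("gauge",nm,x,round(s,1))
P["g"]=x[:2]
for d in bot.landmark_of("ring_p",T)[:3]: print(d)
rows=[]
for c in(T,S):
    row=[]
    for k in P:
        x,y=P[k]; im=cv2.resize(c["img"],None,fx=4,fy=4,interpolation=cv2.INTER_CUBIC)[:,:,::-1].copy()
        m=proj(c,[[x,y,.03]])[0]*4
        q=circ({"ring":.026,"g":.024}.get(k,.034)); z={"ring":.007,"g":.0345}.get(k,.012)
        uv=proj(c,np.c_[q+P[k],np.full(90,z)])*4+1.5
        for a in uv.astype(int)[::3]: cv2.circle(im,tuple(map(int,a)),0,(0,0,255),-1)
        a,b=(m-80).astype(int); row.append(im[b:b+160,a:a+160])
    rows.append(np.hstack(row))
cv2.imwrite("pics/m1.png",np.vstack(rows))
E
```

```text
ring T [ 0.5328 -0.2745] 60.0
ring S [ 0.5358 -0.2745] 60.0
ring TS [ 0.5358 -0.2745] 120.0
A T [0.6264 0.214 ] 58.3
A S [0.6304 0.2151] 59.6
A TS [0.6274 0.214 ] 116.5
B T [0.5643 0.3572] 54.7
B S [0.5673 0.3599] 58.6
B TS [0.5649 0.3576] 110.4
C T [0.4593 0.2265] 58.1
C S [0.4627 0.2288] 57.1
C TS [0.4613 0.2272] 112.6
gauge T [ 0.561  -0.0577  1.0918] 59.7
gauge S [ 0.563  -0.0566  1.1014] 60.0
gauge TS [ 0.5618 -0.0569  1.1027] 119.0
{'point': [356.1, 206.2], 'score': 0.65}
{'point': [361.7, 141.8], 'score': 0.61}
{'point': [363.4, 240.9], 'score': 0.5}
```

View pics/m1.png

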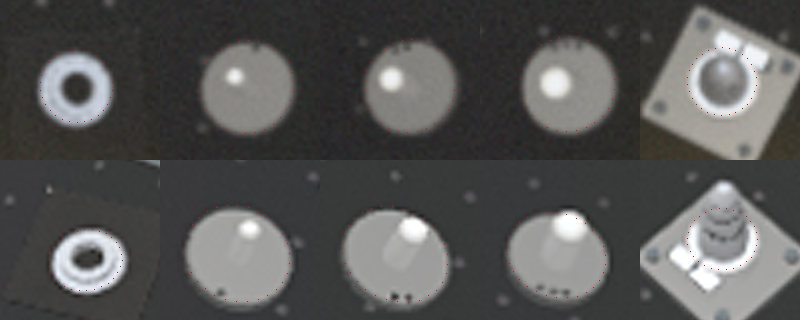

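The overlays fit: A (0.628,0.2145) is the thin post with 1 punch mark, B (0.566,0.359) the medium with 2, and C (0.461,0.228) the thick with 3. The ring is at about (0.534,-0.2745) and the gauge at about (0.562,-0.057). Next I go above the ring.

```bash
python3 -m inch '[[3.8,2.8,0,-3],[7.6,5.6,0,-6],[11.4,8.4,0,-9],[15.2,11.2,0,-12],[19.1,14.1,-2,-15],[22.9,16.9,-5,-18],[26.7,19.7,-8,-21],[30.5,22.5,-12,-24.6]]' 5.5 30; python3 -m inch '[[0,0,0,0],[0,0,0,0],[0,0,-3,0],[0,0,-6,0],[0,0,-7.5,0],[0,0,-8,0],[0,0,-8,0],[0,0,-8,0]]'
```

```text
time: 2.25
ee_pos: [0.5357, -0.2741, 0.1191]
tcp_rot: [179.9, -0.1, -0.1]
wrist_force: [0.9, -1.3, -0.7]
opening: 0.0548
grasp_force: 0.0
time: 3.25
ee_pos: [0.5347, -0.2753, 0.0406]
tcp_rot: [180.0, -0.1, 0.0]
wrist_force: [-0.2, 0.6, 0.5]
opening: 0.0549
grasp_force: 0.0
```

```bash
python3 -m inch '[[0,0,-0.8,0],[0,0,-1.5,0],[0,0,-1.9,0],[0,0,-2.1,0],[0,0,-2.2,0],[0,0,-2.3,0],[0,0,-2.3,0],[0,0,-2.3,0]]' 4.8; python3 -m inch '[[0,0,-0.05,0],[0,0,-0.1,0],[0,0,-0.15,0],[0,0,-0.2,0],[0,0,-0.2,0],[0,0,-0.2,0],[0,0,-0.2,0],[0,0,-0.2,0]]'
python3 - <<'E'
from h import *
c=bot.camera("scene"); save(c,"s2.png",(140,140,260,230),6)
E
```

```text
time: 4.25
ee_pos: [0.5343, -0.275, 0.0164]
tcp_rot: [180.0, -0.0, 0.0]
wrist_force: [-0.2, 1.2, 0.7]
opening: 0.048
grasp_force: 0.0
time: 5.25
ee_pos: [0.5342, -0.275, 0.0143]
tcp_rot: [180.0, -0.0, 0.0]
wrist_force: [-0.7, 0.1, 0.4]
opening: 0.0478
grasp_force: 0.0
```

View pics/s2.png

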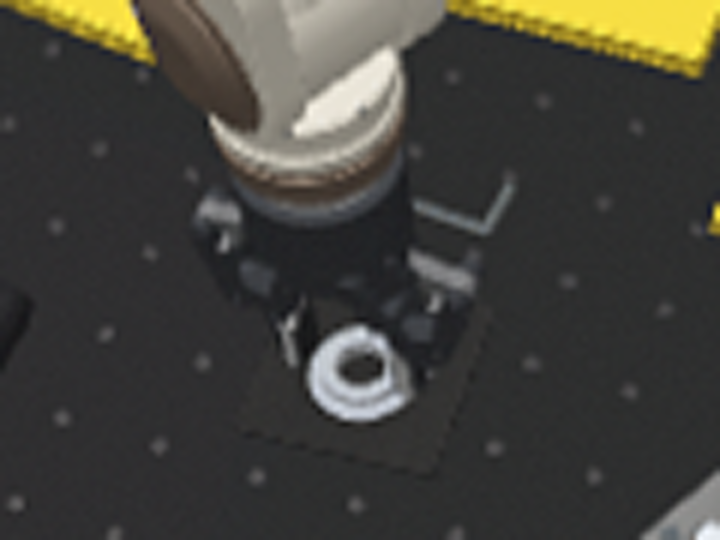

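The fingers straddle the ring with the left pad at about (295,330) in the crop, and there is no contact yet. I'll keep going down with force watched.

```bash
python3 -m inch '[[0,0,-0.05,0],[0,0,-0.1,0],[0,0,-0.15,0],[0,0,-0.15,0],[0,0,-0.15,0],[0,0,-0.15,0],[0,0,-0.15,0],[0,0,-0.15,0]]';  python3 -m inch '[[0,0,-0.05,0],[0,0,-0.1,0],[0,0,-0.1,0],[0,0,-0.1,0],[0,0,-0.1,0],[0,0,-0.1,0],[0,0,-0.1,0],[0,0,-0.1,0]]'
```

```text
time: 6.3
ee_pos: [0.5342, -0.275, 0.0128]
tcp_rot: [180.0, -0.0, 0.0]
wrist_force: [0.2, -0.7, -0.0]
opening: 0.048
grasp_force: 0.0
time: 7.3
ee_pos: [0.5343, -0.275, 0.0123]
tcp_rot: [180.0, -0.0, 0.0]
wrist_force: [-1.8, 0.9, 5.1]
opening: 0.0478
grasp_force: 2.7
```

Contact on the flange at TCP z of about 12.5 mm. I'll raise it 2 mm and close to centre the ring in y.

```bash
python3 -m inch '[[0,0,0.1,0],[0,0,0.2,0],[0,0,0.25,0],[0,0,0.25,0],[0,0,0.25,0],[0,0,0.25,0],[0,0,0.25,0],[0,0,0.25,0]]'; python3 -m inch '[[0,0,0,0],[0,0,0,0],[0,0,0,0],[0,0,0,0],[0,0,0,0],[0,0,0,0],[0,0,0,0],[0,0,0,0]]' 3.5 20
```

```text
time: 8.3
ee_pos: [0.5342, -0.275, 0.0143]
tcp_rot: [-180.0, 0.0, 0.0]
wrist_force: [-0.4, -0.2, -0.5]
opening: 0.0482
grasp_force: 0.0
time: 9.3
ee_pos: [0.5342, -0.275, 0.0144]
tcp_rot: [180.0, -0.0, 0.0]
wrist_force: [-1.3, 1.8, 4.8]
opening: 0.0382
grasp_force: 20.5
```

```bash
python3 -m inch '[[0,0,0,0],[0,0,0.2,0],[0,0,0.5,0],[0,0,0.5,0],[0,0,0.5,10],[0,0,0.5,20],[0,0,0.5,30],[0,0,0.5,40]]' 5.5; python3 -m inch '[[0,0,0,10],[0,0,0,20],[0,0,0,30],[0,0,0,40],[0,0,0,50],[0,0,-0.2,50],[0,0,-0.4,50],[0,0,-0.4,50]]';  python3 -m inch '[[0,0,0,0],[0,0,0,0],[0,0,0,0],[0,0,0,0],[0,0,0,0],[0,0,0,0],[0,0,0,0],[0,0,0,0]]' 3.5 20
```

```text
time: 10.3
ee_pos: [0.5342, -0.275, 0.0193]
tcp_rot: [-180.0, 0.0, 40.4]
wrist_force: [0.3, -0.1, 0.3]
opening: 0.0551
grasp_force: 0.0
time: 11.3
ee_pos: [0.534, -0.2749, 0.015]
tcp_rot: [-180.0, -0.0, 89.9]
wrist_force: [0.8, 0.4, 0.5]
opening: 0.055
grasp_force: 0.0
time: 12.3
ee_pos: [0.5342, -0.275, 0.0154]
tcp_rot: [180.0, 0.0, 90.0]
wrist_force: [-0.5, 0.5, 3.5]
opening: 0.0378
grasp_force: 20.5
```

```bash
python3 -m inch '[[0,0,0,0],[0,0,0,0],[0,0,1,0],[0,0,4,0],[0,0,8,0],[0,0,12,0],[0,0,13.5,0],[0,0,13.5,0]]' 3.5 60; python3 -m inch '[[0.4,3,0,0],[0.8,6,0,0],[1.2,9,0,0],[1.6,12,0,0],[2,15,0,0],[2.4,18,0,0],[2.7,20.5,0,0],[2.8,21.8,0,0]]'
python3 - <<'E'
from h import *
np.set_printoptions(precision=4,suppress=True)
o=bot.get_obs();print(o["time"],o["ee_pos"],o["opening"],o["grasp_force"],o["wrist_force"])
T=bot.camera("top");S=bot.camera("scene")
a=cv2.resize(T["img"][150:230,240:320,::-1],None,fx=5,fy=5,interpolation=2); b=cv2.resize(S["img"][150:250,220:320,::-1],None,fx=4,fy=4,interpolation=2)
cv2.imwrite("pics/g1.png",np.hstack([a,b]))
p=o["ee_pos"]
for c in(T,S): print(proj(c,[[p[0],p[1],p[2]-.0124],[.562,-.057,.0345],[.562,-.057,.1]]))
E
```

```text
time: 13.3
ee_pos: [0.5345, -0.2751, 0.1505]
tcp_rot: [180.0, 0.0, 90.0]
wrist_force: [0.1, 0.6, -1.5]
opening: 0.0363
grasp_force: 56.7
time: 14.3
ee_pos: [0.5615, -0.0558, 0.1482]
tcp_rot: [-179.8, -0.0, 90.1]
wrist_force: [-0.5, -0.3, -0.9]
opening: 0.0366
grasp_force: 56.7
14.3 [ 0.5615 -0.0558  0.1482] 0.03656004931923871 56.691409796476364 [-0.5374 -0.3255 -0.8956]
[[280.5057 189.9568]
 [281.1645 195.4008]
 [281.0326 191.8706]]
[[269.6282 205.4056]
 [268.6929 225.1622]
 [268.9756 212.6938]]
```

View pics/g1.png

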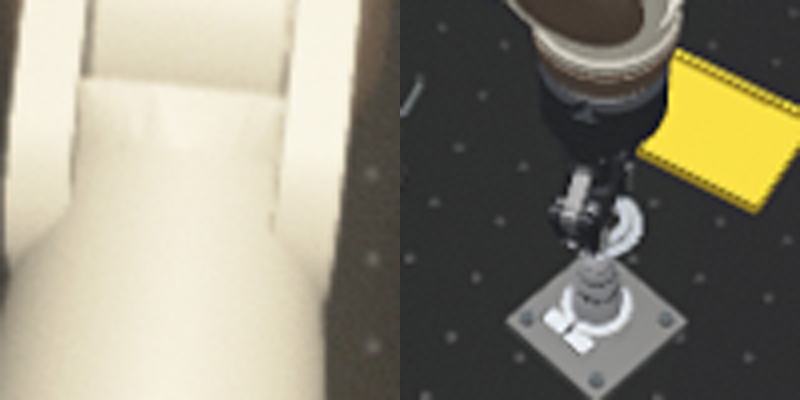

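Scene view: the ring's right edge is at crop (643,225), where a ring centred on the TCP should be, and the mandrel is below it at x about 600. Using the gripped ring to correct the camera bias puts the gauge at (0.562,-0.0575). I'll descend with a force gate between the calls.

```bash
cat > ok.py <<'E'
import sys
from workcell import bot
o=bot.get_obs(); f=o["wrist_force"]; print("   ok?",[round(float(v),1) for v in f],[round(float(v),2) for v in o["torque"]])
sys.exit(1 if abs(f[2]+.9)>3 or abs(f[0])>4 or abs(f[1])>4 else 0)
E
g(){ grep -E 'ee_pos'; python3 ok.py; }
python3 -m inch '[[0,-0.05,-0.4,0],[0,-0.05,-1,0],[0,-0.05,-1.6,0],[0,-0.05,-2.2,0],[0,-0.05,-2.5,0],[0,-0.05,-2.7,0],[0,-0.05,-2.7,0],[0,-0.05,-2.7,0]]' | g && python3 -m inch '[[0,0,-0.1,0],[0,0,-0.2,0],[0,0,-0.3,0],[0,0,-0.4,0],[0,0,-0.5,0],[0,0,-0.5,0],[0,0,-0.5,0],[0,0,-0.5,0]]' | g && python3 -m inch '[[0,0,-0.1,0],[0,0,-0.2,0],[0,0,-0.3,0],[0,0,-0.4,0],[0,0,-0.5,0],[0,0,-0.5,0],[0,0,-0.5,0],[0,0,-0.5,0]]' | g && python3 -m inch '[[0,0,-0.05,0],[0,0,-0.1,0],[0,0,-0.15,0],[0,0,-0.2,0],[0,0,-0.25,0],[0,0,-0.3,0],[0,0,-0.3,0],[0,0,-0.3,0]]' | g && python3 -m inch '[[0,0,-0.05,0],[0,0,-0.05,0],[0,0,-0.1,0],[0,0,-0.1,0],[0,0,-0.15,0],[0,0,-0.15,0],[0,0,-0.15,0],[0,0,-0.15,0]]' | g && python3 -m inch '[[0,0,-0.05,0],[0,0,-0.05,0],[0,0,-0.1,0],[0,0,-0.1,0],[0,0,-0.15,0],[0,0,-0.15,0],[0,0,-0.15,0],[0,0,-0.15,0]]' | g
```

```text
ee_pos: [0.5623, -0.0575, 0.1235]
   ok? [-0.6, -0.5, -1.7] [0.03, -0.0, 0.02]
ee_pos: [0.5622, -0.0575, 0.1184]
   ok? [0.1, -0.6, -0.8] [-0.01, -0.0, -0.01]
ee_pos: [0.5622, -0.0575, 0.1133]
   ok? [0.1, 0.2, -1.5] [0.05, -0.06, -0.05]
ee_pos: [0.5622, -0.0575, 0.1103]
   ok? [0.7, -0.7, -0.9] [-0.08, -0.06, 0.0]
ee_pos: [0.5622, -0.0575, 0.1088]
   ok? [0.0, -0.1, -1.2] [0.03, 0.01, -0.03]
ee_pos: [0.5622, -0.0575, 0.1073]
   ok? [-0.7, -0.6, -1.5] [0.0, 0.04, 0.05]
```

```bash
g(){ grep -E 'ee_pos'; python3 ok.py; }
python3 -m inch '[[0,0,-0.05,0],[0,0,-0.1,0],[0,0,-0.1,0],[0,0,-0.1,0],[0,0,-0.1,0],[0,0,-0.1,0],[0,0,-0.1,0],[0,0,-0.1,0]]' | g && python3 -m inch '[[0,0,-0.05,0],[0,0,-0.1,0],[0,0,-0.1,0],[0,0,-0.1,0],[0,0,-0.1,0],[0,0,-0.1,0],[0,0,-0.1,0],[0,0,-0.1,0]]' | g && python3 -m inch '[[0,0,-0.05,0],[0,0,-0.1,0],[0,0,-0.1,0],[0,0,-0.1,0],[0,0,-0.1,0],[0,0,-0.1,0],[0,0,-0.1,0],[0,0,-0.1,0]]' | g && python3 -m inch '[[0,0,-0.05,0],[0,0,-0.1,0],[0,0,-0.1,0],[0,0,-0.1,0],[0,0,-0.1,0],[0,0,-0.1,0],[0,0,-0.1,0],[0,0,-0.1,0]]' | g && python3 -m inch '[[0,0,-0.05,0],[0,0,-0.1,0],[0,0,-0.1,0],[0,0,-0.1,0],[0,0,-0.1,0],[0,0,-0.1,0],[0,0,-0.1,0],[0,0,-0.1,0]]' | g && python3 -m inch '[[0,0,-0.05,0],[0,0,-0.1,0],[0,0,-0.1,0],[0,0,-0.1,0],[0,0,-0.1,0],[0,0,-0.1,0],[0,0,-0.1,0],[0,0,-0.1,0]]' | g
```

```text
ee_pos: [0.5622, -0.0575, 0.1063]
   ok? [-0.0, 0.1, -0.8] [0.06, 0.04, 0.02]
ee_pos: [0.5622, -0.0575, 0.1053]
   ok? [0.5, -0.2, -1.9] [-0.0, 0.03, -0.03]
ee_pos: [0.5622, -0.0575, 0.1043]
   ok? [-0.5, 0.9, -1.2] [-0.02, 0.04, -0.01]
ee_pos: [0.5622, -0.0575, 0.1033]
   ok? [1.3, -0.4, -1.4] [0.01, -0.05, 0.03]
ee_pos: [0.5622, -0.0575, 0.1023]
   ok? [0.1, -0.6, -1.6] [-0.03, 0.0, 0.0]
ee_pos: [0.5622, -0.0575, 0.1013]
   ok? [0.2, 0.9, -1.7] [0.02, -0.04, -0.02]
```

```bash
g(){ grep -E 'ee_pos'; python3 ok.py; }
python3 -m inch '[[0,0,-0.05,0],[0,0,-0.1,0],[0,0,-0.12,0],[0,0,-0.12,0],[0,0,-0.12,0],[0,0,-0.12,0],[0,0,-0.12,0],[0,0,-0.12,0]]' | g && python3 -m inch '[[0,0,-0.05,0],[0,0,-0.1,0],[0,0,-0.12,0],[0,0,-0.12,0],[0,0,-0.12,0],[0,0,-0.12,0],[0,0,-0.12,0],[0,0,-0.12,0]]' | g && python3 -m inch '[[0,0,-0.05,0],[0,0,-0.1,0],[0,0,-0.12,0],[0,0,-0.12,0],[0,0,-0.12,0],[0,0,-0.12,0],[0,0,-0.12,0],[0,0,-0.12,0]]' | g && python3 -m inch '[[0,0,-0.05,0],[0,0,-0.1,0],[0,0,-0.12,0],[0,0,-0.12,0],[0,0,-0.12,0],[0,0,-0.12,0],[0,0,-0.12,0],[0,0,-0.12,0]]' | g && python3 -m inch '[[0,0,-0.05,0],[0,0,-0.1,0],[0,0,-0.12,0],[0,0,-0.12,0],[0,0,-0.12,0],[0,0,-0.12,0],[0,0,-0.12,0],[0,0,-0.12,0]]' | g && python3 -m inch '[[0,0,-0.05,0],[0,0,-0.1,0],[0,0,-0.12,0],[0,0,-0.12,0],[0,0,-0.12,0],[0,0,-0.12,0],[0,0,-0.12,0],[0,0,-0.12,0]]' | g
```

```text
ee_pos: [0.5622, -0.0575, 0.1001]
   ok? [-0.6, -0.4, -2.1] [-0.01, 0.06, -0.03]
ee_pos: [0.5622, -0.0575, 0.0989]
   ok? [0.1, 0.4, -0.7] [-0.01, -0.03, -0.03]
ee_pos: [0.5621, -0.0575, 0.0977]
   ok? [-0.9, 0.6, -1.3] [0.11, 0.11, -0.01]
ee_pos: [0.5622, -0.0574, 0.0965]
   ok? [-0.6, 0.6, -1.2] [0.19, 0.16, 0.01]
ee_pos: [0.5622, -0.0575, 0.0953]
   ok? [-0.2, 0.4, -1.1] [0.28, 0.29, 0.03]
ee_pos: [0.5622, -0.0575, 0.0941]
   ok? [-1.4, 1.3, -0.3] [0.35, 0.27, 0.05]
```

The torques show a sideways push of about 1.5 N toward (-x,+y), so the bore is rubbing off-centre. I'll shift that way and read again.

```bash
python3 -m inch '[[-0.02,0.02,0,0],[-0.04,0.05,0,0],[-0.05,0.07,0,0],[-0.05,0.07,0,0],[-0.05,0.07,0,0],[-0.05,0.07,0,0],[-0.05,0.07,0,0],[-0.05,0.07,0,0]]'; python3 ok.py
python3 - <<'E'
from h import *
S=bot.camera("scene"); save(S,"g3.png",(230,180,310,240),8)
E
```

```text
time: 33.4
ee_pos: [0.5617, -0.0568, 0.0941]
tcp_rot: [-180.0, 0.0, 90.0]
wrist_force: [-0.3, -0.1, -1.6]
opening: 0.0363
grasp_force: 56.7
   ok? [-0.3, -0.1, -1.6] [0.02, 0.02, 0.02]
```

View pics/g3.png

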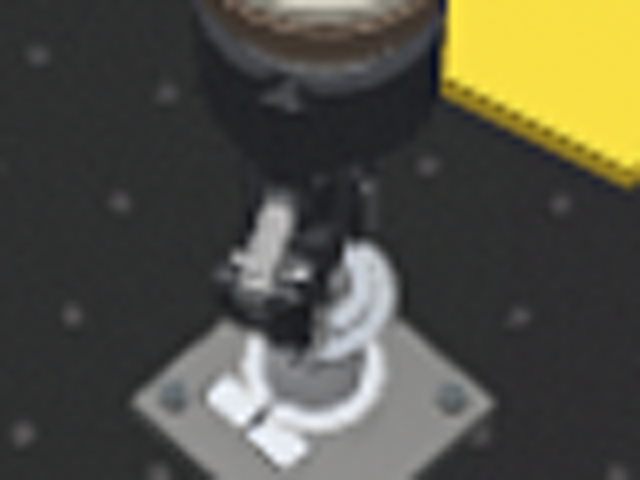

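Torque is now zero, so the ring is free again (the view shows the ring around the mandrel at about (355,300)). Down again, this time gating on torque too.

```bash
sed -i 's/>4 else 0/>4 or max(abs(o["torque"][0]),abs(o["torque"][1]))>.2 else 0/' ok.py
g(){ grep -E 'ee_pos'; python3 ok.py; }
python3 -m inch '[[0,0,-0.05,0],[0,0,-0.1,0],[0,0,-0.12,0],[0,0,-0.12,0],[0,0,-0.12,0],[0,0,-0.12,0],[0,0,-0.12,0],[0,0,-0.12,0]]' | g && python3 -m inch '[[0,0,-0.03,0],[0,0,-0.06,0],[0,0,-0.09,0],[0,0,-0.12,0],[0,0,-0.15,0],[0,0,-0.15,0],[0,0,-0.15,0],[0,0,-0.15,0]]' | g && python3 -m inch '[[0,0,-0.05,0],[0,0,-0.1,0],[0,0,-0.15,0],[0,0,-0.2,0],[0,0,-0.2,0],[0,0,-0.2,0],[0,0,-0.2,0],[0,0,-0.2,0]]' | g && python3 -m inch '[[0,0,-0.03,0],[0,0,-0.06,0],[0,0,-0.09,0],[0,0,-0.12,0],[0,0,-0.12,0],[0,0,-0.12,0],[0,0,-0.12,0],[0,0,-0.12,0]]' | g && python3 -m inch '[[0,0,-0.03,0],[0,0,-0.06,0],[0,0,-0.09,0],[0,0,-0.12,0],[0,0,-0.12,0],[0,0,-0.12,0],[0,0,-0.12,0],[0,0,-0.12,0]]' | g  && python3 -m inch '[[0,0,-0.03,0],[0,0,-0.06,0],[0,0,-0.09,0],[0,0,-0.12,0],[0,0,-0.12,0],[0,0,-0.12,0],[0,0,-0.12,0],[0,0,-0.12,0]]' | g
```

```text
ee_pos: [0.5617, -0.0568, 0.0929]
   ok? [0.4, 0.0, -0.9] [0.05, -0.04, 0.01]
ee_pos: [0.5617, -0.0568, 0.0914]
   ok? [-0.4, 0.1, -0.7] [0.01, -0.03, 0.01]
ee_pos: [0.5617, -0.0568, 0.0894]
   ok? [-0.1, 1.1, -1.3] [0.02, 0.02, -0.03]
ee_pos: [0.5617, -0.0568, 0.0882]
   ok? [0.4, 0.2, -0.8] [-0.01, -0.03, 0.01]
ee_pos: [0.5617, -0.0568, 0.087]
   ok? [-0.1, 0.3, -1.7] [0.06, 0.04, -0.01]
ee_pos: [0.5617, -0.0568, 0.0858]
   ok? [-0.4, -0.0, -0.8] [-0.02, -0.03, 0.01]
```

It has passed the small step, so the bore is 25 or 30. Carrying on.

```bash
g(){ grep -E 'ee_pos'; python3 ok.py; }
python3 -m inch '[[0,0,-0.03,0],[0,0,-0.06,0],[0,0,-0.09,0],[0,0,-0.12,0],[0,0,-0.12,0],[0,0,-0.12,0],[0,0,-0.12,0],[0,0,-0.12,0]]' | g && python3 -m inch '[[0,0,-0.03,0],[0,0,-0.06,0],[0,0,-0.09,0],[0,0,-0.12,0],[0,0,-0.12,0],[0,0,-0.12,0],[0,0,-0.12,0],[0,0,-0.12,0]]' | g && python3 -m inch '[[0,0,-0.03,0],[0,0,-0.06,0],[0,0,-0.09,0],[0,0,-0.12,0],[0,0,-0.12,0],[0,0,-0.12,0],[0,0,-0.12,0],[0,0,-0.12,0]]' | g && python3 -m inch '[[0,0,-0.03,0],[0,0,-0.06,0],[0,0,-0.09,0],[0,0,-0.12,0],[0,0,-0.12,0],[0,0,-0.12,0],[0,0,-0.12,0],[0,0,-0.12,0]]' | g && python3 -m inch '[[0,0,-0.03,0],[0,0,-0.06,0],[0,0,-0.09,0],[0,0,-0.12,0],[0,0,-0.12,0],[0,0,-0.12,0],[0,0,-0.12,0],[0,0,-0.12,0]]' | g;  python3 -c "
from workcell import bot;print(bot.get_obs()['time'])"
```

```text
ee_pos: [0.5617, -0.0568, 0.0846]
   ok? [0.4, 0.2, -1.5] [0.02, 0.04, 0.01]
ee_pos: [0.5618, -0.0568, 0.0839]
   ok? [-2.4, -0.5, 5.8] [0.05, 0.53, 0.04]
41.45
```

Stopped at TCP z of about 84 mm, so the underside is at about 71.5 mm: the middle step (25 mm bore). I'll ease the sideways force and hold the press.

```bash
python3 -m inch '[[-0.02,0,0,0],[-0.04,0,0,0],[-0.04,0,0,0],[-0.04,0,0,0],[-0.04,0,0,0],[-0.04,0,0,0],[-0.04,0,0,0],[-0.04,0,0,0]]'; python3 ok.py
```

```text
time: 42.45
ee_pos: [0.5617, -0.0568, 0.0839]
tcp_rot: [179.9, 0.0, 90.0]
wrist_force: [-0.1, 0.5, 5.3]
opening: 0.0359
grasp_force: 57.4
   ok? [-0.1, 0.5, 5.3] [0.04, 0.17, 0.02]
```

```bash
python3 -m inch '[[-0.01,0,-0.01,0],[-0.01,0,-0.02,0],[-0.01,0,-0.03,0],[-0.01,0,-0.03,0],[-0.01,0,-0.03,0],[-0.01,0,-0.03,0],[-0.01,0,-0.03,0],[-0.01,0,-0.03,0]]'; python3 ok.py
```

```text
time: 43.45
ee_pos: [0.5617, -0.0568, 0.0838]
tcp_rot: [179.9, 0.0, 90.0]
wrist_force: [-2.0, 0.1, 6.8]
opening: 0.036
grasp_force: 57.6
   ok? [-2.0, 0.1, 6.8] [0.04, 0.19, -0.01]
```

```bash
python3 -m inch '[[0,0,-0.01,0],[0,0,-0.02,0],[0,0,-0.02,0],[0,0,-0.02,0],[0,0,-0.02,0],[0,0,-0.02,0],[0,0,-0.02,0],[0,0,-0.02,0]]'; python3 ok.py
```

```text
time: 44.45
ee_pos: [0.5617, -0.0568, 0.0838]
tcp_rot: [179.9, 0.0, 90.0]
wrist_force: [-0.9, 0.5, 7.4]
opening: 0.0365
grasp_force: 57.7
   ok? [-0.9, 0.5, 7.4] [0.07, 0.32, -0.01]
```

Held about 3 s at roughly 9 N with little sideways force (a one-sided catch would push at least 5 N), so it is seated: middle ring. Next I lift it and carry it to post_medium at about (0.5655,0.3585).

```bash
python3 -m inch '[[0,0,0.5,0],[0,0,1.5,0],[0,0,3,0],[0,0,5,0],[0,0,6.5,0],[0,1.5,6.5,0],[0,4.5,6.5,0],[0,8,6.5,0]]'; python3 -m inch '[[0.1,4.5,0,0],[0.1,9,0,0],[0.2,13.5,0,0],[0.2,18,0,0],[0.3,22.5,0,0],[0.3,27,0,0],[0.4,31,0,0],[0.4,33.5,0,0]]'; python3 -m inch '[[0,0,0,0],[0,0,-1,0],[0,0,-2.5,0],[0,0,-4,0],[0,0,-5,0],[0,0,-5.5,0],[0,0,-5.5,0],[0,0,-5.5,0]]'; python3 ok.py
python3 - <<'E'
from h import *
S=bot.camera("scene"); save(S,"p1.png",(370,220,470,295),8)
o=bot.get_obs();p=o["ee_pos"]; print((proj(S,[[p[0],p[1],p[2]-.0124],[.5655,.3585,.057]])-[370,220])*8)
E
```

```text
time: 45.45
ee_pos: [0.5608, 0.0246, 0.1471]
tcp_rot: [-179.9, -0.0, 90.0]
wrist_force: [-0.4, 0.9, -1.8]
opening: 0.036
grasp_force: 56.7
time: 46.45
ee_pos: [0.5639, 0.3609, 0.1466]
tcp_rot: [-179.9, 0.0, 90.1]
wrist_force: [-0.6, -0.7, -1.7]
opening: 0.036
grasp_force: 56.7
time: 47.45
ee_pos: [0.5654, 0.3583, 0.0935]
tcp_rot: [180.0, -0.0, 90.0]
wrist_force: [0.2, -0.0, -1.8]
opening: 0.0357
grasp_force: 56.7
   ok? [0.2, -0.0, -1.8] [0.05, -0.0, -0.02]
[[448.8365148  344.78262816]
 [428.2932653  378.04239251]]
```

View pics/p1.png

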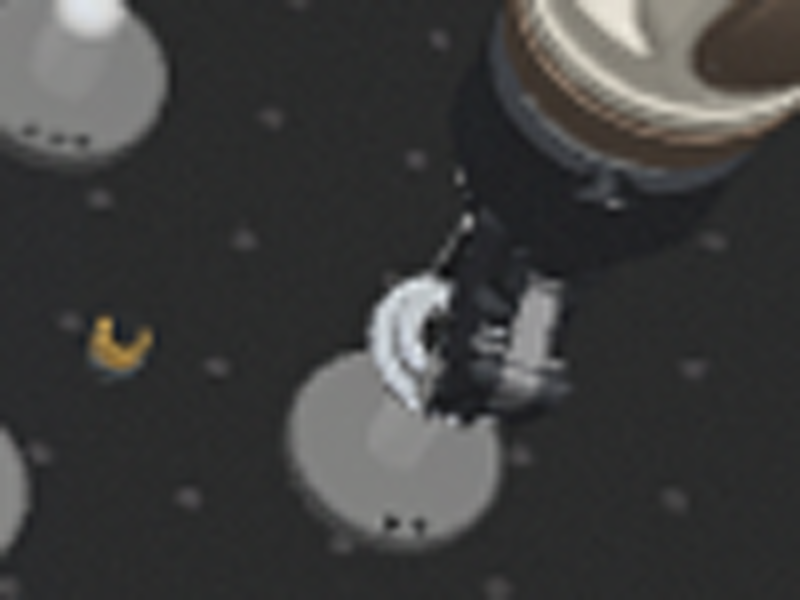

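Two punch marks show on the foot (405,525), and the ring hangs over the spindle. Lowering with the gate.

```bash
g(){ grep -E 'ee_pos'; python3 ok.py; }
python3 -m inch '[[0,0,-0.6,0],[0,0,-1.2,0],[0,0,-1.8,0],[0,0,-2.4,0],[0,0,-2.8,0],[0,0,-3,0],[0,0,-3,0],[0,0,-3,0]]' | g && python3 -m inch '[[0,0,-0.6,0],[0,0,-1.2,0],[0,0,-1.8,0],[0,0,-2.4,0],[0,0,-3,0],[0,0,-3.3,0],[0,0,-3.5,0],[0,0,-3.5,0]]' | g && python3 -m inch '[[0,0,-0.05,0],[0,0,-0.1,0],[0,0,-0.15,0],[0,0,-0.2,0],[0,0,-0.2,0],[0,0,-0.2,0],[0,0,-0.2,0],[0,0,-0.2,0]]' | g && python3 -m inch '[[0,0,-0.03,0],[0,0,-0.06,0],[0,0,-0.09,0],[0,0,-0.12,0],[0,0,-0.12,0],[0,0,-0.12,0],[0,0,-0.12,0],[0,0,-0.12,0]]' | g && python3 -m inch '[[0,0,-0.03,0],[0,0,-0.06,0],[0,0,-0.09,0],[0,0,-0.12,0],[0,0,-0.12,0],[0,0,-0.12,0],[0,0,-0.12,0],[0,0,-0.12,0]]' | g;  python3 -c "
from workcell import bot;print(bot.get_obs()['time'])"
```

```text
ee_pos: [0.5653, 0.3583, 0.0632]
   ok? [-0.6, 0.4, -1.5] [-0.02, -0.05, -0.02]
ee_pos: [0.5652, 0.3582, 0.0278]
   ok? [-0.5, 0.7, -0.9] [-0.04, 0.0, -0.03]
ee_pos: [0.5652, 0.3582, 0.0259]
   ok? [-0.3, -0.2, -1.0] [0.0, -0.04, -0.04]
ee_pos: [0.5652, 0.3582, 0.0248]
   ok? [-1.7, -0.5, 2.2] [-0.21, 0.16, -0.03]
51.5
```

Foot contact at 24.8 mm, as expected. I'll release, rise and look.

```bash
python3 -m inch '[[0,0,-0.02,0],[0,0,-0.02,0],[0,0,-0.02,0],[0,0,-0.02,0],[0,0,0,0],[0,0,0.1,0],[0,0,0.3,0],[0,0,0.8,0]]' 5.6; python3 -m inch '[[0,0,1,0],[0,0,3,0],[0,0,6,0],[0,0,9,0],[0,0,12,0],[-3,-4,13,0],[-6,-8,13,0],[-9,-12,13,0]]'
python3 -m inch '[[-4,-4,0,0],[-8,-8,0,0],[-12,-12,0,0],[-14,-16,0,0],[-14,-20,0,0],[-14,-20,0,0],[-14,-20,0,0],[-14,-20,0,0]]'
python3 - <<'E'
from h import *
T=bot.camera("top");S=bot.camera("scene")
a=cv2.resize(T["img"][170:230,110:170,::-1],None,fx=6,fy=6,interpolation=2); b=cv2.resize(S["img"][240:300,385:445,::-1],None,fx=6,fy=6,interpolation=2)
cv2.imwrite("pics/f1.png",np.hstack([a,b]))
for nm,c in(("T",T),("S",S)): print(nm,fit([c],circ(.026),.016,[.5655,.3585]))
E
```

```text
time: 52.5
ee_pos: [0.565, 0.3582, 0.0328]
tcp_rot: [-180.0, 0.0, 90.0]
wrist_force: [0.2, -0.6, 0.2]
opening: 0.0562
grasp_force: 0.0
time: 53.5
ee_pos: [0.4745, 0.2373, 0.1644]
tcp_rot: [179.9, -0.0, 90.0]
wrist_force: [-0.0, -0.4, 0.9]
opening: 0.0557
grasp_force: 0.0
time: 54.5
ee_pos: [0.3353, 0.039, 0.163]
tcp_rot: [180.0, -0.0, 90.1]
wrist_force: [-0.1, -0.9, -0.4]
opening: 0.0558
grasp_force: 0.0
T (array([0.56496416, 0.35660502]), np.float64(51.17903518676758))
S (array([0.56580918, 0.35806593]), np.float64(57.94594192504883))
```

View pics/f1.png

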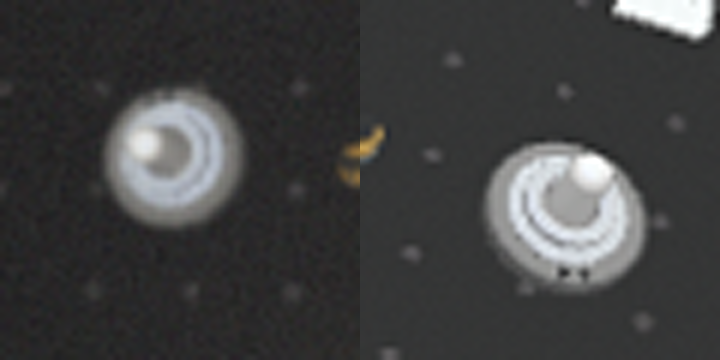

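The ring lies flat and centred on the two-mark foot (ring centre at about (172,155) and (570,205) in the crops), and the arm is clear.

```bash
python3 -c "
from workcell import bot;print(bot.job_done())"
```

```text
the job is handed in; nothing more can be done
None
```

The ring on the pad stopped on the middle step of the gauge (25 mm bore), was held there at about 9 N, then set down and released on the medium post; the job was handed in at about 55 s, and no verdict came back.

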